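# Pack the paw balm and shut the dovetailed care box

### The arm

A 6-joint arm with a two-finger parallel gripper is mounted at the origin on the work surface. World frame = base frame: x ahead of the robot, y to its left, z up, the work surface at z = 0. Lengths are in m, angles in rad, forces in N, time in s.
With the tool pointing down it reaches from about 0.35 to 0.875 m from the base axis. Payload 15.5 kg.
Tool frame: the origin (TCP) lies midway between the tips of the shut fingers; the grasp point (between the pads) lies 19 mm behind it; z points along the fingers, y is the direction in which the jaws open and shut (so a half turn about z gives the same grasp; the last joint's range is limited). The gripper opens to 85 mm and grips with 20 to 120 N. Pads are 22 mm wide; open, the fingers measure 114 mm over their backs; the gripper's body (76 mm by 85 mm) begins 54 mm behind the grasp point. The pads swing forward as they close: fully open they stand 13 mm farther back than shut.
Start: joints at [-1.337, 0.494, 1.345, -0, 1.302, -0.096], TCP at [0.202, -0.591, 0.231] pointing down, gripper open.
Joint ranges: [-2.91, 2.91], [-0.82, 2.16], [0.22, 2.67], [-1.22, 4.37], [0.12, 2.79], [-3.08, 3.08]. Speed limits (rad/s): [1.89, 1.89, 2.57, 3.01, 3.01, 3.01].

### API

Orientations are given as a 3x3 rotation matrix whose columns are the frame's x, y, z axes.
In Python, from cell import telemetry, optics, order gives the robot as it stands.
- The arm moves only by the shell command python3 -m inch 'ROWS' [FORCE]. ROWS is JSON, a list of rows, each an object of numbers: "tx", "ty", "tz": the shift along the world's x, y, z in m; "ax", "ay", "az": the turn, a rotation vector about the world's x, y, z in degrees; "grip": the closure, from 0 (fully open) to 1 (shut). A call has 1 to 8 rows; each row shifts and turns the commanded pose from where the row before left it; what a row does not reach is not made up. A row lasts 1/8 s, in which the tool goes at most 62.5 mm and 10.7 degrees, less where a joint would pass 70% of its speed; a pose out of reach is approached as far as the arm can. A call is refused whole if a number of a shift passes 0.0625 or a number of a turn 10.7, either way. A call with a gripper value outside its range is refused whole. The fingers move at their own pace and stop on an object; FORCE is the grip in N (left out, the last holds). Time passes only in rows, so rows that do not move let the fingers close. It gives the time, the measured TCP pose, the force and the opening at its end, in the units of the state.
- telemetry.state(): the state, without advancing time (a new reading comes with each control period).
- optics.read_camera(name): name is "scene" or "top" or "wrist"; returns a dict with "color" (400x640x3 uint8, blue, green, red), "depth" (400x640 float32, m along the optical axis (not along the pixel's ray), 0 where there is no reading), "vfov" (degrees; the focal length in pixels is half the picture's height over the tangent of half this angle, whatever the lens; pixels are square), "cx", "cy" (the principal point, pixels), "T" (4x4, takes a point from camera to world coordinates); the wrist camera has in their place "mount" (4x4, takes a point from camera to tool coordinates, whose origin is the TCP and whose axes are the flange's). Camera axes: x right, y down, z forward; pixel columns grow to the right and rows downward; lengths in m; the calibration is good to about 2 mm. A picture is of the moment at which its call begins: read the wrist's pose just before it.
- order.hand_in(): hands the job in, once; it reports no verdict.
The state is a dict: "clock": time; "joints": joint angles; "joint_velocities": joint speeds; "tau": joint torques, N m; "eef_pos": TCP position; "eef_rot": TCP orientation; "force": force on the tool from outside, world axes, zero at the start; "ft_torque": the same for the moment, N m; "opening": opening from 0.0 (shut) to 1.0 (fully open).
Only numpy, scipy, OpenCV 4.12 (cv2) and the standard library are available. Lean on these libraries where they do the work, as an engineer would, in place of code of your own. Each camera call takes 0.05 s, during which the arm holds its last target.

### The job

Set the closed tin of paw balm down upright, without dropping it, in the open well of the wooden care box. Then shut the box with its white sliding lid: lift the lid by its blue handle so that its front feet step over the two brass bumps, let it down again and slide it along the narrowing dovetail rails until it wedges tight. Leave the mitt, bowl, bottle and orange finger toothbrush where they are, and let go of everything.

Things in the scene. Friction and masses are not known exactly. Their poses are not given: they have to be found in the camera images.
- box: Fixed wooden care box on the bench, 253 mm long, 210 mm wide. Origin at bench level on its centre line; in its frame it runs from x = -135 to +118 mm. +x is the way the lid closes. Side ledges, on which the lid's feet run, are 55 mm above the bench. Solid up to ledge height behind x = -14 mm (parking end); open well in front of it. A back stop at x = -127 mm keeps the lid in.
- well (a point): Floor of the well, 8 mm above the bench, at the middle of the part open from above (box x = +57 mm, y = 0; box axes). The well spans box x = -14 to 104 mm, y = -58 to 58 mm; the parked lid covers it up to x = 13 mm. The lid's plate passes 63 mm above the bench.
- bump (a point): Midway between the two brass detent bumps, level with their tops (60 mm above the bench; box axes). Each bump is a block on a ledge: 12 mm long (box x = 13 to 25 mm), 10 mm wide (y = 58 to 68 mm, and mirrored), 5 mm high with upright faces.
- rails (a point): Centre line at ledge height where the lid is parked (box x = -57 mm; box axes). A brown rail above each ledge leans 25 degrees inwards (dovetail), top 94 mm above the bench; the pair narrows towards +x by 5.5 degrees a side. Side play of the lid: about 9 mm a side when parked, 0.96 mm less per 10 mm of travel.
- shut (a point): Where the centre of the lid's handle comes when the lid wedges with no side play left (box x = +43 mm, about 100 mm from the start; box axes). About 10 to 15 N of push wedges it. The narrowing rails centre and straighten the lid if the grip on the handle is loosened while pushing it.
- lid_handle (a point): Centre of the lid's blue handle bar: 18 mm thick (x), 70 mm long (y), 40 mm high, on the middle of the lid; the point is 20 mm under the bar's top, 20 mm above the plate, 37 mm above the feet's undersides. Loose white lid, 210 to 420 g, 136 mm long, 148 to 174 mm wide (narrow end +x), plate 9 mm thick. Axes as the box when straight. Parked near box x = -57 mm.
- lid_foot (a point): Point midway between the lid's two front feet, at their undersides (lid axes). Four corner feet, 8 mm high, 14 mm long (this point +-7 mm), rear pair 122 mm behind. The front feet start just behind the bumps, which block them. Lift the lid 7 to 9 mm (the rails stop it at about 20), go 30 to 35 mm forward, let it down: it then slides freely, bumps between front and rear feet.
- tin_center (a point): Centre (half-way up) of the closed paw balm tin standing on the bench: round, 60 mm across, 40 mm high, bare metal with a green twist cap, about 110 g, z up.
- bottle_center (a point): Point 80 mm above the bench on the axis of the upright blue pump bottle, 58 mm across, 163 mm high, loose. Leave alone.
- toothbrush_center (a point): Centre of the orange silicone finger toothbrush lying flat, 68 mm long (x), 22 mm wide, 25 mm high with its nubs, loose; the point is 10 mm above the bench. Leave alone.
- mitt_center (a point): Middle of the hard black grooming mitt lying flat, 150 mm long (x), about 125 mm wide (y, with thumb at +y), 34 mm high, loose; the point is 15 mm above the bench. Leave alone.
- bowl_rim (a point): Centre of the mouth of the stainless steel bowl, 150 mm across, 55 mm high, loose. Leave alone.
There are look-alikes about, which are no part of the job. Leave any red look-alike of the part that bears lid_handle alone. Leave any purple look-alike of the part that bears tin_center alone.

How it is judged:
By the outcome, as a careful person would: the job done as asked, in the order asked, and still so for the second after the job is handed in, with the robot touching nothing.
It also fails if it takes over 58 s, if anything falls off the work surface, if the arm or the gripper's body presses on something with over 40 N, if the wrist force passes 120 N, or if a joint passes its speed limit or range.

## Working session

There is one attempt and no reset: what is moved stays moved. The work goes in short steps, Python scripts to look and compute and a shell command to move; the robot and the scene stay as the last step left them, time stands still between calls to the robot, and variables do not carry over. Pictures are saved under pics/ and viewed, and the job is handed in when it is done.

```bash
ls; mkdir -p pics
cat > h.py <<'E'
import numpy as np, cv2
from cell import telemetry, optics, order
def cam(name):
    s=telemetry.state(); c=optics.read_camera(name)
    if 'T' not in c or c.get('T') is None:
        W=np.eye(4); W[:3,:3]=np.array(s['eef_rot']); W[:3,3]=s['eef_pos']; c['T']=W@np.array(c['mount'])
    c['T']=np.array(c['T']); c['f']=200/np.tan(np.radians(c['vfov'])/2); return c
def ray(c,u,v,z):
    d=c['T'][:3,:3]@np.array([(u-c['cx'])/c['f'],(v-c['cy'])/c['f'],1]); o=c['T'][:3,3]
    return o+d*(z-o[2])/d[2]
def pt(c,u,v):
    z=c['depth'][int(v),int(u)]
    return (c['T']@np.array([(u-c['cx'])/c['f']*z,(v-c['cy'])/c['f']*z,z,1]))[:3]
def cloud(c):
    v,u=np.mgrid[0:400,0:640]; z=c['depth']
    P=np.stack([(u-c['cx'])/c['f']*z,(v-c['cy'])/c['f']*z,z],-1)
    return P@c['T'][:3,:3].T+c['T'][:3,3]
E
python3 - <<'E'
from h import *
import pickle
for n in ['scene','top','wrist']:
    c=cam(n); cv2.imwrite(f'pics/{n}0.png',c['color']); pickle.dump(c,open(f'{n}0.pkl','wb'))
    print(n,c['f'],c['cx'],c['cy'],c['T'].round(3).tolist())
print(telemetry.state())
E
```

```text
pics
scene 375.80622205102475 322.2175035257811 193.70318210337453 [[0.441, 0.625, -0.644, 1.288], [0.897, -0.295, 0.328, -0.396], [0.015, -0.723, -0.691, 0.867], [0.0, 0.0, 0.0, 1.0]]
top 476.9177567618982 319.0951128277459 194.56618897652922 [[0.008, -0.987, 0.163, 0.329], [-1.0, -0.006, 0.01, -0.039], [-0.009, -0.163, -0.987, 1.52], [0.0, 0.0, 0.0, 1.0]]
wrist 344.1954826611827 322.19608510296973 199.92184280825768 [[0.323, -0.901, -0.29, 0.277], [-0.946, -0.308, -0.1, -0.566], [0.001, 0.306, -0.952, 0.373], [0.0, 0.0, 0.0, 1.0]]
{'clock': 0.15, 'joints': array([-1.33649421e+00,  4.94062400e-01,  1.34598401e+00,  1.35105251e-05,
        1.30248596e+00, -9.54755425e-02]), 'joint_velocities': array([ 0.00104885, -0.00193213, -0.00058683, -0.00010818,  0.00040306,
       -0.00066282]), 'tau': array([ 4.03147453e-03, -8.82542753e+01, -3.84062397e+01,  1.04370984e-04,
        7.24568774e-03, -4.05400002e-06]), 'eef_pos': array([ 0.20235387, -0.59104933,  0.2308252 ]), 'eef_rot': array([[ 9.46115540e-01,  3.23829187e-01, -2.05498197e-04],
       [ 3.23829236e-01, -9.46115101e-01,  9.17068104e-04],
       [ 1.02548471e-04, -9.34198709e-04, -9.99999558e-01]]), 'force': array([-0.37762514, -0.41350181, -0.38276165]), 'ft_torque': array([ 0.05852458,  0.01629205, -0.02745794]), 'opening': 0.9980650784630649}
```

View pics/scene0.png

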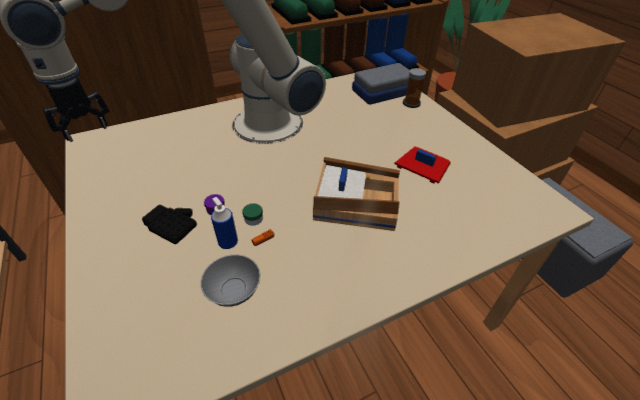

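View pics/top0.png

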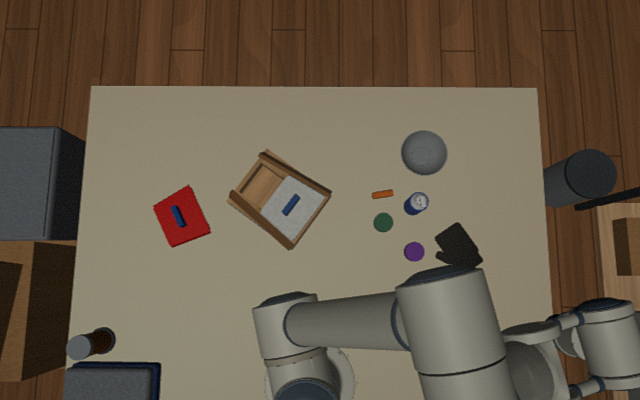

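View pics/wrist0.png

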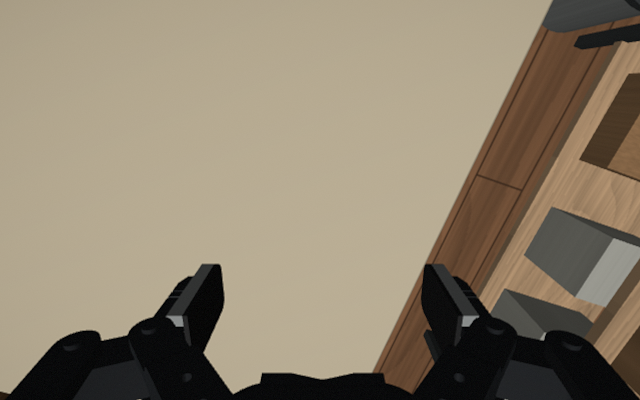

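The top view shows the green tin at (383,222), the lid handle at (290,205), the well at (262,182) and the toothbrush at (383,194). In the scene view the tin is at (253,214) and the box is around (358,190).

Run:
```python
from h import *
import pickle
c=pickle.load(open('top0.pkl','rb')); s=pickle.load(open('scene0.pkl','rb'))
def blobs(c,m,z,name):
    n,l,st,ce=cv2.connectedComponentsWithStats(m.astype(np.uint8))
    for i in range(1,n):
        if st[i,4]>40:
            ys,xs=np.where(l==i); r=cv2.minAreaRect(np.stack([xs,ys],1).astype(np.float32))
            box=cv2.boxPoints(r); W=[ray(c,u,v,z)[:2].round(4).tolist() for u,v in box]
            print(name,ce[i].round(1),st[i,4],ray(c,*ce[i],z)[:2].round(4),W)
for nm,cc in (('top',c),('scene',s)):
    hsv=cv2.cvtColor(cc['color'],cv2.COLOR_BGR2HSV); H,S,V=hsv[...,0],hsv[...,1],hsv[...,2]
    M=np.zeros((400,640),bool); M[120:275,60 if nm=='top' else 130:500]=1
    blobs(cc,M&(H>45)&(H<85)&(S>80),.04,nm+' green')
    blobs(cc,M&(H>100)&(H<125)&(S>130),.112,nm+' blue')
    blobs(cc,M&(S<45)&(V>140),.072,nm+' white')
    blobs(cc,M&(H>3)&(H<14)&(S>180)&(V>120),.02,nm+' orange')
z=cv2.resize(c['color'][130:270,200:470],None,fx=2.9,fy=2.9,interpolation=cv2.INTER_CUBIC);cv2.imwrite('pics/topz.png',z)
z=cv2.resize(s['color'][140:260,190:420],None,fx=3.4,fy=3.4,interpolation=cv2.INTER_CUBIC);cv2.imwrite('pics/scenez.png',z)
```

```text
top green [383. 222.] 242 [ 0.4874 -0.2234] [[0.5124, -0.1987], [0.5127, -0.2485], [0.4627, -0.2477], [0.4624, -0.1981]]
top blue [290.1 204.5] 115 [0.5303 0.0618] [[0.5091, 0.0866], [0.5619, 0.0485], [0.5526, 0.0359], [0.4998, 0.0741]]
top blue [412.  208.5] 62 [ 0.5206 -0.301 ] [[0.5328, -0.2693], [0.5552, -0.2958], [0.5163, -0.3275], [0.4941, -0.3011]]
top blue [177.9 216. ] 138 [0.4935 0.3957] [[0.5197, 0.4196], [0.5277, 0.4027], [0.4669, 0.3717], [0.459, 0.3885]]
top white [311.7 192.5] 82 [ 0.5737 -0.0012] [[0.5899, 0.0448], [0.6074, 0.0337], [0.5611, -0.0359], [0.5438, -0.0246]]
top white [421.4 200.9] 48 [ 0.5498 -0.3376] [[0.554, -0.3198], [0.5697, -0.3355], [0.5465, -0.3578], [0.531, -0.3421]]
top white [298.7 212.5] 185 [0.5113 0.038 ] [[0.497, 0.0766], [0.558, 0.0509], [0.5338, -0.0041], [0.4731, 0.0219]]
top orange [382.4 193.9] 93 [ 0.5795 -0.2252] [[0.582, -0.1942], [0.5926, -0.2547], [0.5774, -0.2569], [0.5668, -0.1965]]
scene green [252.1 211.8] 259 [ 0.4968 -0.2293] [[0.4532, -0.2438], [0.4769, -0.1938], [0.54, -0.2162], [0.5172, -0.2641]]
scene blue [424.9 157.2] 1
[... 367 characters left out ...]
49 -0.0559] [[0.0351, -0.1431], [0.1411, 0.086], [0.2554, 0.0357], [0.1555, -0.1789]]
scene white [341.9 183.1] 1081 [0.5293 0.0596] [[0.5451, -0.0328], [0.4195, 0.0465], [0.5134, 0.1588], [0.629, 0.0714]]
scene white [216.8 200.7] 41 [ 0.4389 -0.3161] [[0.4256, -0.327], [0.4166, -0.3156], [0.4522, -0.3053], [0.4607, -0.3166]]
scene white [219.6 208.6] 43 [ 0.4743 -0.3171] [[0.4543, -0.3253], [0.4656, -0.3015], [0.4895, -0.3081], [0.4784, -0.3316]]
scene white [226.9 214.2] 53 [ 0.5057 -0.3041] [[0.5216, -0.3228], [0.4787, -0.2975], [0.4926, -0.2861], [0.5348, -0.3116]]
scene orange [262.5 236. ] 99 [ 0.5833 -0.229 ] [[0.5812, -0.2593], [0.5665, -0.198], [0.5862, -0.1973], [0.6002, -0.2579]]
```

View pics/topz.png

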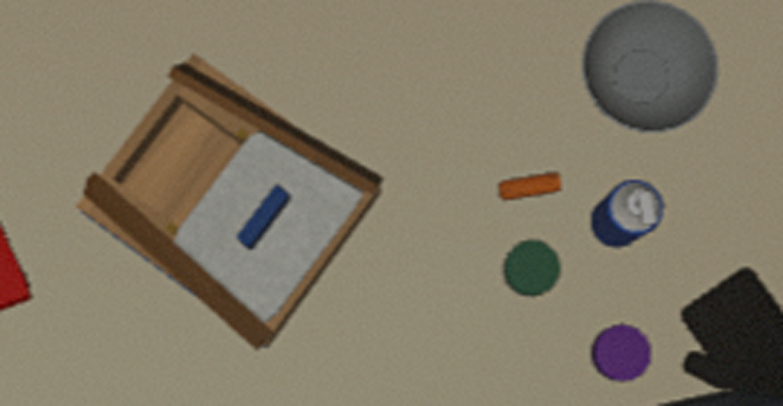

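View pics/scenez.png

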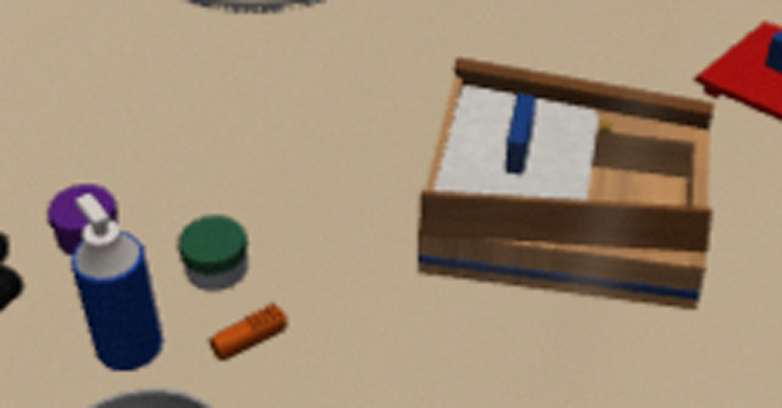

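Run:
```python
from h import *
import pickle
c=pickle.load(open('top0.pkl','rb')); s=pickle.load(open('scene0.pkl','rb'))
for nm,cc in (('top',c),('scene',s)):
    P=cloud(cc); Z=P[...,2]
    roi=(P[...,0]>.38)&(P[...,0]<.75)&(P[...,1]>-.1)&(P[...,1]<.24)
    hsv=cv2.cvtColor(cc['color'],cv2.COLOR_BGR2HSV); H,S,V=hsv[...,0],hsv[...,1],hsv[...,2]
    print(nm,'table z',np.median(Z[(P[...,0]>.3)&(P[...,0]<.8)&(abs(P[...,1])<.4)]))
    m=roi&(Z>.015)
    if nm=='scene': m&=(P[...,1]<.22)
    xy=P[m][:,:2].astype(np.float32); r=cv2.minAreaRect(xy*1000); print('box all',r,len(xy))
    m=roi&(Z>.085)&(Z<.12)
    bl=m&(H>100)&(H<125)&(S>110)
    q=P[bl]; print('handle',q.mean(0).round(4),q[:,2].max(),cv2.minAreaRect((q[:,:2]*1000).astype(np.float32)))
    w=roi&(S<60)&(V>100)&(Z>.06)&(Z<.085); q=P[w]; print('plate',q.mean(0).round(4),cv2.minAreaRect((q[:,:2]*1000).astype(np.float32)))
    rl=m&(H<25)&(S>70)
    n,l,st,ce=cv2.connectedComponentsWithStats(rl.astype(np.uint8))
    for i in range(1,n):
        if st[i,4]>60:
            q=P[l==i]; L=cv2.fitLine((q[:,:2]*1000).astype(np.float32),cv2.DIST_HUBER,0,.01,.01).ravel(); print('rail',q.mean(0).round(3),st[i,4],np.degrees(np.arctan2(L[1],L[0])),L[2:])
    b=roi&(abs(P[...,0]-.5)<.3)
    pu=(H>125)&(H<160)&(S>60)&(Z>.02)&(Z<.06); q=P[pu]; print('purple',q.mean(0) if len(q) else 0)
    g=(H>45)&(H<85)&(S>80)&(Z>.034)&(Z<.05)&(P[...,0]>.4); q=P[g]; print('green',q.mean(0).round(4),cv2.minEnclosingCircle((q[:,:2]*1000).astype(np.float32)))
    bt=(Z>.1)&(Z<.2)&(P[...,1]<-.2)&(P[...,1]>-.4)&(P[...,0]>.45)&(P[...,0]<.65); q=P[bt]; print('bottle',q.mean(0).round(3))
    dm=cv2.normalize(np.where(roi,Z,0),None,0,255,cv2.NORM_MINMAX)
```

```text
top table z 0.002226827388008501
box all ((561.0992431640625, 101.84600830078125), (254.0720672607422, 227.9293670654297), 54.365516662597656) 4668
handle [0.5306 0.0614 0.1122] 0.11904561116699686 ((530.8539428710938, 61.17061233520508), (16.176843643188477, 64.57830047607422), 54.400245666503906)
plate [0.5294 0.06   0.0722] ((530.3217163085938, 58.717041015625), (142.8140869140625, 224.43206787109375), 54.32136917114258)
rail [0.627 0.053 0.091] 373 59.886543 [626.9308   53.15844]
rail [0.492 0.149 0.091] 365 48.820137 [490.4891  147.21086]
purple [ 0.39666149 -0.27301673  0.03991918]
green [ 0.4873 -0.2234  0.0404] ((487.23779296875, -223.85336303710938), 27.247699737548828)
bottle [ 0.54  -0.318  0.129]
scene table z 0.001250297780722498
box all ((564.4912109375, 98.31185913085938), (253.16217041015625, 219.927734375), 54.43023681640625) 4391
handle [0.543  0.0523 0.1075] 0.11629277737963473 ((535.6946411132812, 57.935546875), (16.54281997680664, 67.99411010742188), 53.2872200012207)
plate [0.5289 0.06   0.0728] ((524.90771484375, 65.02775573730469), (137.12112426757812, 155.02731323242188), 54.359107971191406)
rail [0.495 0.148 0.091] 298 48.813007 [494.08566 147.36137]
rail [0.631 0.051 0.09 ] 376 59.92122 [631.79553   51.862167]
purple [ 0.40726637 -0.26708723  0.03853512]
green [ 0.4934 -0.2285  0.0403] ((490.3142395019531, -226.69813537597656), 29.831253051757812)
bottle [ 0.553 -0.325  0.128]
```

Box yaw is about 54.4°, its centre about (0.5625, 0.100), and the tin about (0.489, -0.225). I'm moving above the tin with the jaws along box y.

```bash
python3 -m inch '[{"tx":0.036,"ty":0.045,"az":5,"grip":0},{"tx":0.036,"ty":0.045,"az":5},{"tx":0.036,"ty":0.045,"az":5},{"tx":0.036,"ty":0.045,"az":5},{"tx":0.036,"ty":0.045,"az":5},{"tx":0.036,"ty":0.045,"az":5},{"tx":0.036,"ty":0.045,"az":5.3},{"tx":0.0345,"ty":0.051}]' 40
python3 - <<'E'
from h import *
import pickle
print(telemetry.state()['eef_pos'],telemetry.state()['eef_rot'].round(3).tolist())
c=cam('wrist'); cv2.imwrite('pics/w1.png',c['color']);P=cloud(c)
hsv=cv2.cvtColor(c['color'],cv2.COLOR_BGR2HSV); H,S,V=hsv[...,0],hsv[...,1],hsv[...,2]
m=((H>45)&(H<85)&(S>80)).astype(np.uint8)
n,l,st,ce=cv2.connectedComponentsWithStats(m); i=1+st[1:,4].argmax()
q=P[(l==i)&(P[...,2]>.034)];print(ce[i],st[i,4],ray(c,*ce[i],.04),q.mean(0),cv2.minEnclosingCircle((q[:,:2]*1000).astype(np.float32)))
E
```

```text
[ 0.20235387 -0.59104933  0.2308252 ] [[0.946, 0.324, -0.0], [0.324, -0.946, 0.001], [0.0, -0.001, -1.0]]
[207. 320.] 3 [-0.00408508 -0.52227231  0.04      ] [ 0.18659447 -0.55166902  0.26625517] ((186.65447998046875, -551.6778564453125), 0.3693881034851074)$[0]: bad value
```

View pics/w1.png

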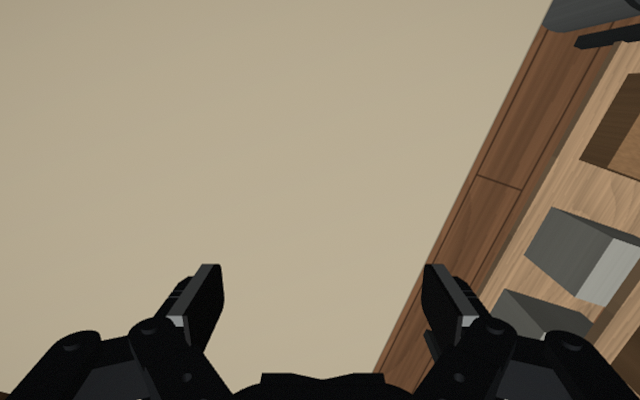

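The call was refused at row 0, so the arm hasn't moved. I'll retry with a single fully specified row.

```bash
python3 -m inch '[{"tx":0.036,"ty":0.045,"tz":0.0,"ax":0.0,"ay":0.0,"az":5.0,"grip":0.0}]' 40
```

```text
clock: 0.32
eef_pos: [0.2373, -0.5479, 0.2308]
eef_rot: [[0.915, 0.403, -0.0], [0.403, -0.915, -0.001], [-0.001, 0.001, -1.0]]
force: [1.7, -0.2, 0.5]
opening: 0.998
```

```bash
python3 -m inch '[{"tx":0.036,"ty":0.045,"tz":0,"ax":0,"ay":0,"az":5,"grip":0},{"tx":0.036,"ty":0.045,"tz":0,"ax":0,"ay":0,"az":5,"grip":0},{"tx":0.036,"ty":0.045,"tz":0,"ax":0,"ay":0,"az":5,"grip":0},{"tx":0.036,"ty":0.045,"tz":0,"ax":0,"ay":0,"az":5,"grip":0},{"tx":0.036,"ty":0.045,"tz":0,"ax":0,"ay":0,"az":5,"grip":0},{"tx":0.036,"ty":0.045,"tz":0,"ax":0,"ay":0,"az":5.3,"grip":0},{"tx":0.0345,"ty":0.051,"tz":0,"ax":0,"ay":0,"az":0,"grip":0},{"tx":0,"ty":0,"tz":0,"ax":0,"ay":0,"az":0,"grip":0}]' 40
python3 - <<'E'
from h import *
print(telemetry.state()['eef_pos'],telemetry.state()['eef_rot'].round(3).tolist())
c=cam('wrist'); cv2.imwrite('pics/w2.png',c['color']);P=cloud(c)
hsv=cv2.cvtColor(c['color'],cv2.COLOR_BGR2HSV); H,S,V=hsv[...,0],hsv[...,1],hsv[...,2]
m=((H>45)&(H<85)&(S>80)).astype(np.uint8)
n,l,st,ce=cv2.connectedComponentsWithStats(m); i=1+st[1:,4].argmax()
q=P[(l==i)&(P[...,2]>.034)];print(ce[i],st[i,4],ray(c,*ce[i],.04),q.mean(0),cv2.minEnclosingCircle((q[:,:2]*1000).astype(np.float32)))
E
```

```text
clock: 1.32
eef_pos: [0.4906, -0.222, 0.2312]
eef_rot: [[0.581, 0.814, 0.0], [0.814, -0.581, 0.001], [0.001, -0.0, -1.0]]
force: [0.2, -0.3, -0.6]
opening: 1.002
[ 0.49061398 -0.22195365  0.23119604] [[0.581, 0.814, 0.0], [0.814, -0.581, 0.001], [0.001, -0.0, -1.0]]
[322.76357591 174.11968969] 2707 [ 0.49010997 -0.22408149  0.04      ] [ 0.49001463 -0.22427175  0.04091368] ((504.7843322753906, -203.8861846923828), 55.74830627441406)
```

View pics/w2.png

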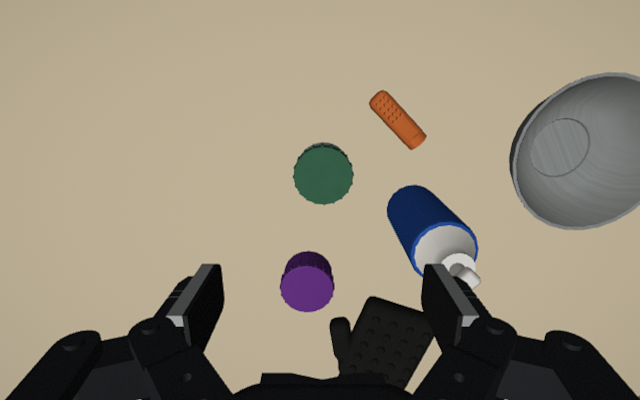

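The tin cap is at pixel (323,174), which gives (0.490, -0.224). The descent path is clear of the bottle and the brush.

```bash
python3 -m inch '[{"tx":-0.001,"ty":-0.002,"tz":-0.05,"ax":0,"ay":0,"az":0,"grip":0},{"tx":0,"ty":0,"tz":-0.05,"ax":0,"ay":0,"az":0,"grip":0},{"tx":0,"ty":0,"tz":-0.05,"ax":0,"ay":0,"az":0,"grip":0},{"tx":0,"ty":0,"tz":-0.04,"ax":0,"ay":0,"az":0,"grip":0},{"tx":0,"ty":0,"tz":-0.025,"ax":0,"ay":0,"az":0,"grip":0},{"tx":0,"ty":0,"tz":-0.012,"ax":0,"ay":0,"az":0,"grip":0},{"tx":0,"ty":0,"tz":0,"ax":0,"ay":0,"az":0,"grip":0.4},{"tx":0,"ty":0,"tz":0,"ax":0,"ay":0,"az":0,"grip":1}]' 40
python3 -m inch '[{"tx":0,"ty":0,"tz":0,"ax":0,"ay":0,"az":0,"grip":1},{"tx":0,"ty":0,"tz":0,"ax":0,"ay":0,"az":0,"grip":1},{"tx":0,"ty":0,"tz":0,"ax":0,"ay":0,"az":0,"grip":1},{"tx":0,"ty":0,"tz":0,"ax":0,"ay":0,"az":0,"grip":1}]' 40
```

```text
clock: 2.38
eef_pos: [0.4883, -0.2279, 0.0053]
eef_rot: [[0.585, 0.811, 0.001], [0.811, -0.585, -0.001], [0.0, 0.001, -1.0]]
force: [-0.3, -0.3, -0.6]
opening: 0.689
clock: 2.88
eef_pos: [0.4884, -0.2277, 0.0052]
eef_rot: [[0.585, 0.811, 0.001], [0.811, -0.585, -0.001], [0.0, 0.002, -1.0]]
force: [-1.6, -0.9, 9.8]
opening: 0.691
```

```bash
python3 -m inch '[{"tx":0,"ty":0,"tz":0.02,"ax":0,"ay":0,"az":0,"grip":1},{"tx":0,"ty":0,"tz":0.04,"ax":0,"ay":0,"az":0,"grip":1},{"tx":0,"ty":0,"tz":0.05,"ax":0,"ay":0,"az":0,"grip":1},{"tx":0,"ty":0,"tz":0.05,"ax":0,"ay":0,"az":0,"grip":1},{"tx":0,"ty":0,"tz":0,"ax":0,"ay":0,"az":0,"grip":1},{"tx":0,"ty":0,"tz":0,"ax":0,"ay":0,"az":0,"grip":1}]' 40
python3 - <<'E'
from h import *
c=cam('wrist'); cv2.imwrite('pics/w3.png',c['color'])
c=cam('scene'); cv2.imwrite('pics/s3.png',c['color'][60:260,150:450].repeat(2,0).repeat(2,1))
print(telemetry.state()['force'],telemetry.state()['ft_torque'])
E
```

```text
clock: 3.62
eef_pos: [0.4876, -0.2271, 0.1641]
eef_rot: [[0.585, 0.811, -0.0], [0.811, -0.585, 0.0], [-0.0, -0.0, -1.0]]
force: [0.3, 0.5, -2.0]
opening: 0.691
[-0.53609437  0.75908407 -1.79065679] [-0.0017803  -0.02405111 -0.02154804]
```

View pics/w3.png

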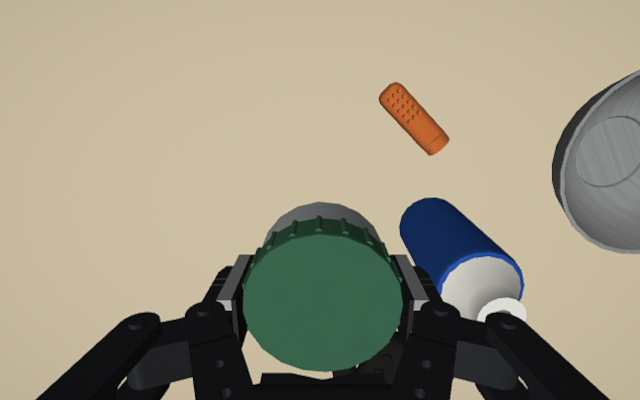

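View pics/s3.png

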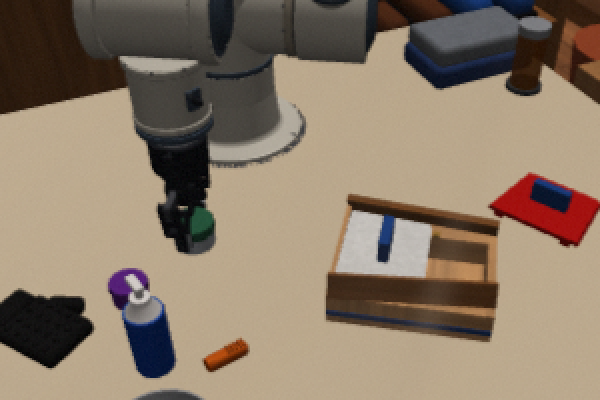

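The tin is held level, with the cap centre at about (322,295) in the wrist view. Next I carry it over the well.

```bash
python3 -m inch '[{"tx":0.008,"ty":0.03,"tz":0,"ax":0,"ay":0,"az":0,"grip":1},{"tx":0.016,"ty":0.053,"tz":0,"ax":0,"ay":0,"az":0,"grip":1},{"tx":0.016,"ty":0.053,"tz":0,"ax":0,"ay":0,"az":0,"grip":1},{"tx":0.016,"ty":0.053,"tz":0,"ax":0,"ay":0,"az":0,"grip":1},{"tx":0.016,"ty":0.053,"tz":0,"ax":0,"ay":0,"az":0,"grip":1},{"tx":0.016,"ty":0.053,"tz":0,"ax":0,"ay":0,"az":0,"grip":1},{"tx":0.014,"ty":0.05,"tz":0,"ax":0,"ay":0,"az":0,"grip":1},{"tx":0.009,"ty":0.032,"tz":0,"ax":0,"ay":0,"az":0,"grip":1}]' 40
python3 -m inch '[{"tx":0,"ty":0,"tz":0,"ax":0,"ay":0,"az":0,"grip":1},{"tx":0,"ty":0,"tz":0,"ax":0,"ay":0,"az":0,"grip":1}]' 40
python3 - <<'E'
from h import *
import pickle
st=telemetry.state();print(st['eef_pos'])
c=cam('wrist'); cv2.imwrite('pics/w4.png',c['color']); P=cloud(c)
hsv=cv2.cvtColor(c['color'],cv2.COLOR_BGR2HSV); H,S,V=hsv[...,0],hsv[...,1],hsv[...,2]
m=((H>45)&(H<85)&(S>80)&(P[...,2]>.185)); q=P[m]; r=cv2.minEnclosingCircle((q[:,:2]*1000).astype(np.float32)); print('cap z',np.median(q[:,2]),r)
d=np.array(r[0])/1000-st['eef_pos'][:2]; ex=np.array([.5826,.8127]);ey=np.array([-.8127,.5826]); print('tin rel tcp box',d@ex,d@ey)
c=cam('top'); cv2.imwrite('pics/t4.png',c['color'][100:280,190:480].repeat(2,0).repeat(2,1)); pickle.dump(c,open('top4.pkl','wb'))
E
```

```text
clock: 4.72
eef_pos: [0.5986, 0.152, 0.1627]
eef_rot: [[0.584, 0.812, -0.002], [0.812, -0.584, -0.0], [-0.001, -0.002, -1.0]]
force: [-0.0, -1.1, -0.9]
opening: 0.693
clock: 4.97
eef_pos: [0.5983, 0.1492, 0.1632]
eef_rot: [[0.585, 0.811, -0.002], [0.811, -0.585, -0.001], [-0.002, -0.001, -1.0]]
force: [-0.4, 0.1, -1.2]
opening: 0.692
[0.59825501 0.14918419 0.16318692]
cap z 0.19746157659889643 ((613.43017578125, 169.53646850585938), 53.60131072998047)
tin rel tcp box 0.025381349796412572 -0.0004756211275060459
```

View pics/w4.png

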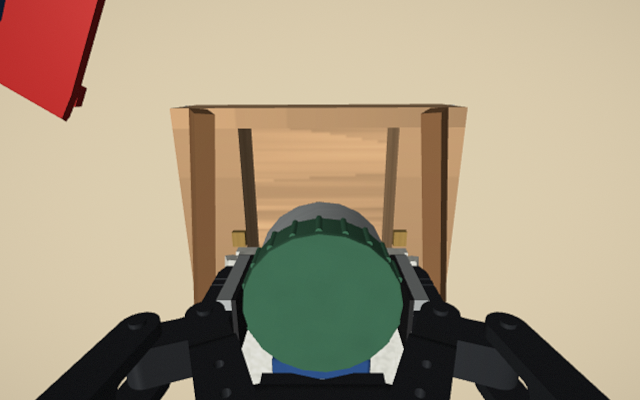

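View pics/t4.png

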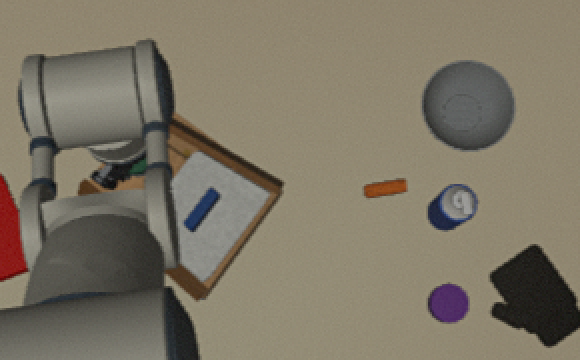

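The wrist view shows the brass bumps at (238,239) and (400,239) and the cap centre near (323,296). I'll use these to check the box frame.

Run:
```python
from h import *
c=cam('wrist');st=telemetry.state()
ex=np.array([.5826,.8127]);ey=np.array([-.8127,.5826]);o=np.array([.5625,.100])+.0085*ex
B=lambda p:np.round([(p[:2]-o)@ex*1000,(p[:2]-o)@ey*1000],1)
hsv=cv2.cvtColor(c['color'],cv2.COLOR_BGR2HSV); H,S,V=hsv[...,0],hsv[...,1],hsv[...,2]
m=((H>18)&(H<32)&(S>150)).astype(np.uint8); m[:215]=0;m[262:]=0
n,l,s,ce=cv2.connectedComponentsWithStats(m)
for i in range(1,n):
    if s[i,4]>30: print('bump',ce[i],s[i],B(ray(c,*ce[i],.06)))
g=((H>45)&(H<85)&(S>100)).astype(np.uint8); n,l,s,ce=cv2.connectedComponentsWithStats(g); i=1+s[1:,4].argmax()
ys,xs=np.where(l==i); print('cap',ce[i],s[i],B(ray(c,(xs.min()+xs.max())/2,296,.198)),'tcp',B(st['eef_pos']))
for u,v,z in((300,105,.094),(240,128,.055),(392,128,.055)):print(u,v,B(ray(c,u,v,z)))
```

```text
cap [321.99365838 295.32279863] [  242   216   161   156 19238] [59.2 -0.7] tcp [52.1 -1. ]
300 105 [121.5  12. ]
240 128 [104.   57.8]
392 128 [103.5 -51.3]
```

```bash
python3 -m inch '[{"tx":-0.001,"ty":0.001,"tz":-0.03,"ax":0,"ay":0,"az":0,"grip":1},{"tx":0,"ty":0,"tz":-0.04,"ax":0,"ay":0,"az":0,"grip":1},{"tx":0,"ty":0,"tz":-0.035,"ax":0,"ay":0,"az":0,"grip":1},{"tx":0,"ty":0,"tz":-0.023,"ax":0,"ay":0,"az":0,"grip":1},{"tx":0,"ty":0,"tz":-0.012,"ax":0,"ay":0,"az":0,"grip":1},{"tx":0,"ty":0,"tz":-0.005,"ax":0,"ay":0,"az":0,"grip":1},{"tx":0,"ty":0,"tz":0,"ax":0,"ay":0,"az":0,"grip":1},{"tx":0,"ty":0,"tz":0,"ax":0,"ay":0,"az":0,"grip":1}]' 40
```

```text
clock: 6.12
eef_pos: [0.5984, 0.1507, 0.0201]
eef_rot: [[0.585, 0.811, 0.001], [0.811, -0.585, 0.0], [0.001, 0.001, -1.0]]
force: [-0.5, 0.7, -1.0]
opening: 0.694
```

```bash
python3 -m inch '[{"tx":0,"ty":0,"tz":-0.002,"ax":0,"ay":0,"az":0,"grip":1},{"tx":0,"ty":0,"tz":0,"ax":0,"ay":0,"az":0,"grip":1}]' 40;python3 -m inch '[{"tx":0,"ty":0,"tz":-0.0015,"ax":0,"ay":0,"az":0,"grip":1},{"tx":0,"ty":0,"tz":0,"ax":0,"ay":0,"az":0,"grip":1}]' 40
```

```text
clock: 6.38
eef_pos: [0.5979, 0.1507, 0.0174]
eef_rot: [[0.585, 0.811, 0.0], [0.811, -0.585, 0.0], [0.0, 0.0, -1.0]]
force: [-0.3, -0.5, -0.6]
opening: 0.691
clock: 6.62
eef_pos: [0.5978, 0.1507, 0.0156]
eef_rot: [[0.585, 0.811, -0.0], [0.811, -0.585, -0.0], [-0.0, -0.0, -1.0]]
force: [0.6, 0.2, 0.0]
opening: 0.686
```

```bash
python3 -m inch '[{"tx":0,"ty":0,"tz":-0.001,"ax":0,"ay":0,"az":0,"grip":1},{"tx":0,"ty":0,"tz":0,"ax":0,"ay":0,"az":0,"grip":1}]' 40;python3 -m inch '[{"tx":0,"ty":0,"tz":-0.001,"ax":0,"ay":0,"az":0,"grip":1},{"tx":0,"ty":0,"tz":0,"ax":0,"ay":0,"az":0,"grip":1}]' 40
```

```text
clock: 6.88
eef_pos: [0.5978, 0.1507, 0.0147]
eef_rot: [[0.585, 0.811, -0.0], [0.811, -0.585, -0.0], [-0.0, -0.0, -1.0]]
force: [0.5, 0.3, -0.0]
opening: 0.692
clock: 7.12
eef_pos: [0.5979, 0.1507, 0.0137]
eef_rot: [[0.585, 0.811, -0.0], [0.811, -0.585, -0.0], [-0.0, -0.0, -1.0]]
force: [-0.9, -0.1, -0.7]
opening: 0.69
```

```bash
python3 -m inch '[{"tx":0,"ty":0,"tz":-0.001,"ax":0,"ay":0,"az":0,"grip":1},{"tx":0,"ty":0,"tz":0,"ax":0,"ay":0,"az":0,"grip":1}]' 40;python3 -m inch '[{"tx":0,"ty":0,"tz":-0.0007,"ax":0,"ay":0,"az":0,"grip":1},{"tx":0,"ty":0,"tz":0,"ax":0,"ay":0,"az":0,"grip":1}]' 40
```

```text
clock: 7.38
eef_pos: [0.5979, 0.1507, 0.0132]
eef_rot: [[0.585, 0.811, 0.0], [0.811, -0.585, 0.0], [0.0, 0.0, -1.0]]
force: [-2.6, -0.0, 7.7]
opening: 0.692
clock: 7.62
eef_pos: [0.598, 0.1507, 0.0132]
eef_rot: [[0.585, 0.811, 0.001], [0.811, -0.585, 0.0], [0.0, 0.0, -1.0]]
force: [-6.2, -1.8, 18.8]
opening: 0.689
```

Contact. I'll ease off 0.7 mm, open slightly (the backs must stay inside the well walls) and retreat.

```bash
python3 -m inch '[{"tx":0,"ty":0,"tz":0.001,"ax":0,"ay":0,"az":0,"grip":1},{"tx":0,"ty":0,"tz":0,"ax":0,"ay":0,"az":0,"grip":0.28},{"tx":0,"ty":0,"tz":0,"ax":0,"ay":0,"az":0,"grip":0.2},{"tx":0,"ty":0,"tz":0,"ax":0,"ay":0,"az":0,"grip":0.2}]' 40
python3 -m inch '[{"tx":0,"ty":0,"tz":0.01,"ax":0,"ay":0,"az":0,"grip":0.2},{"tx":0,"ty":0,"tz":0.03,"ax":0,"ay":0,"az":0,"grip":0.2},{"tx":0,"ty":0,"tz":0.05,"ax":0,"ay":0,"az":0,"grip":0.2},{"tx":0,"ty":0,"tz":0.06,"ax":0,"ay":0,"az":0,"grip":0.2},{"tx":0,"ty":0,"tz":0.03,"ax":0,"ay":0,"az":0,"grip":0.2},{"tx":0,"ty":0,"tz":0,"ax":0,"ay":0,"az":0,"grip":0.2}]' 40
python3 - <<'E'
from h import *
c=cam('wrist'); cv2.imwrite('pics/w5.png',c['color'])
E
```

```text
clock: 8.12
eef_pos: [0.5978, 0.1507, 0.0129]
eef_rot: [[0.585, 0.811, -0.0], [0.811, -0.585, -0.0], [-0.0, -0.0, -1.0]]
force: [-0.1, 0.9, -0.1]
opening: 0.8
clock: 8.88
eef_pos: [0.5993, 0.1509, 0.1964]
eef_rot: [[0.585, 0.811, 0.005], [0.811, -0.585, 0.001], [0.004, 0.004, -1.0]]
force: [-0.4, -0.2, -0.1]
opening: 0.801
```

View pics/w5.png

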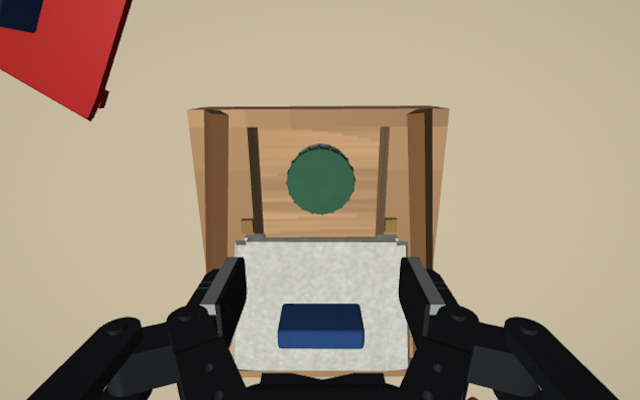

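The tin stands upright in the well at (321,180). The handle's top face is at about (321,337) and the bumps are at (247,226) and (391,226).

Run:
```python
from h import *
c=cam('wrist');st=telemetry.state();print(st['eef_pos'],st['joints'].round(3))
ex=np.array([.5826,.8127]);ey=np.array([-.8127,.5826]);o=np.array([.5625,.100])+.0085*ex
B=lambda p:np.round([(p[:2]-o)@ex*1000,(p[:2]-o)@ey*1000],1)
hsv=cv2.cvtColor(c['color'],cv2.COLOR_BGR2HSV); H,S,V=hsv[...,0],hsv[...,1],hsv[...,2]
P=cloud(c)
m=(H>100)&(H<125)&(S>110); m[:280]=0; 
t=m&(P[...,2]>.108); q=P[t]; r=cv2.minAreaRect((q[:,:2]*1000).astype(np.float32)); print('handle top depth',q[:,2].mean(),r,B(np.array(r[0])/1000))
ys,xs=np.where(m&(V>100)); r=cv2.minAreaRect(np.stack([xs,ys],1).astype(np.float32)); print(r); p=ray(c,*r[0],.112); print('ray',p,B(p)); 
for b in cv2.boxPoints(r): print(B(ray(c,*b,.112)))
for u,v in((242,226),(253,226),(385,226),(397,226)):print(u,v,B(ray(c,u,v,.06)))
g=((H>45)&(H<85)&(S>100)&(P[...,2]<.07)&(P[...,2]>.044)); q=P[g];print('tin',q.mean(0),B(q.mean(0)),q[:,2].std())
w=(S<50)&(V>120)&(P[...,2]>.066)&(P[...,2]<.08);print('plate z',np.median(P[w][:,2]))
print([ (u,hsv[337,u].tolist()) for u in (300,)],[hsv[312,300].tolist()])
```

```text
[0.59771032 0.15061205 0.19322781] [ 0.15   0.518  1.415 -0.     1.208  0.775]
handle top depth 0.12488190082580924 ((592.2949829101562, 128.24005126953125), (198.609375, 129.81549072265625), 68.71913146972656) [31.8 -7.8]
((320.9999694824219, 339.9999694824219), (83.99998474121094, 15.999998092651367), 0.0)
ray [0.53334429 0.06196537 0.112     ] [-56.4   1.5]
[-63.9  35. ]
[-48.6  34.4]
[-49.  -31.4]
[-64.3 -31.9]
242 226 [19.7 69.5]
253 226 [19.7 60. ]
385 226 [ 19.1 -54.3]
397 226 [ 19.  -64.7]
tin [0.60033329 0.15389618 0.04750389] [57.3  0.7] 0.0007463357234462456
plate z 0.07155200115262758
[(300, [108, 172, 126])] [[108, 170, 63]]
```

```bash
python3 -m inch '[{"tx":-0.008,"ty":-0.011,"tz":0,"ax":0,"ay":0,"az":10,"grip":0},{"tx":-0.008,"ty":-0.011,"tz":0,"ax":0,"ay":0,"az":10,"grip":0},{"tx":-0.008,"ty":-0.011,"tz":0,"ax":0,"ay":0,"az":10,"grip":0},{"tx":-0.008,"ty":-0.011,"tz":0,"ax":0,"ay":0,"az":10,"grip":0},{"tx":-0.008,"ty":-0.011,"tz":0,"ax":0,"ay":0,"az":10,"grip":0},{"tx":-0.008,"ty":-0.011,"tz":0,"ax":0,"ay":0,"az":10,"grip":0},{"tx":-0.009,"ty":-0.011,"tz":0,"ax":0,"ay":0,"az":10,"grip":0},{"tx":-0.009,"ty":-0.0115,"tz":0,"ax":0,"ay":0,"az":10,"grip":0}]' 40
python3 -m inch '[{"tx":0,"ty":0,"tz":0,"ax":0,"ay":0,"az":10,"grip":0},{"tx":0,"ty":0,"tz":0,"ax":0,"ay":0,"az":0,"grip":0},{"tx":0,"ty":0,"tz":0,"ax":0,"ay":0,"az":0,"grip":0}]' 40
python3 - <<'E'
from h import *
c=cam('wrist');cv2.imwrite('pics/w6.png',c['color']);st=telemetry.state();R=st['eef_rot'];print(st['eef_pos'],np.degrees(np.arctan2(R[1,1],R[0,1])))
ex=np.array([.5826,.8127]);ey=np.array([-.8127,.5826])
hsv=cv2.cvtColor(c['color'],cv2.COLOR_BGR2HSV); H,S,V=hsv[...,0],hsv[...,1],hsv[...,2]
P=cloud(c); m=(H>100)&(H<125)&(S>110)&(P[...,2]>.1)&(P[...,2]<.125)
q=P[m];r=cv2.minAreaRect((q[:,:2]*1000).astype(np.float32)); print(len(q),q[:,2].mean(),r,(np.array(r[0])/1000-st['eef_pos'][:2])@np.stack([ex,ey],1))
E
```

```text
clock: 9.98
eef_pos: [0.5309, 0.0618, 0.1919]
eef_rot: [[-0.701, 0.713, -0.002], [0.713, 0.701, -0.0], [0.002, -0.002, -1.0]]
force: [-0.2, -0.6, -0.1]
opening: 1.001
clock: 10.35
eef_pos: [0.5317, 0.0623, 0.1925]
eef_rot: [[-0.809, 0.588, -0.001], [0.588, 0.809, -0.0], [0.001, -0.001, -1.0]]
force: [-0.6, 0.1, -0.2]
opening: 1.001
[0.53176251 0.06227916 0.19262688] 54.004879115666476
2363 0.11135367191593824 ((532.0487060546875, 60.787994384765625), (17.01538848876953, 69.15557861328125), 53.2264518737793) [-0.00104513 -0.00110134]
```

View pics/w6.png

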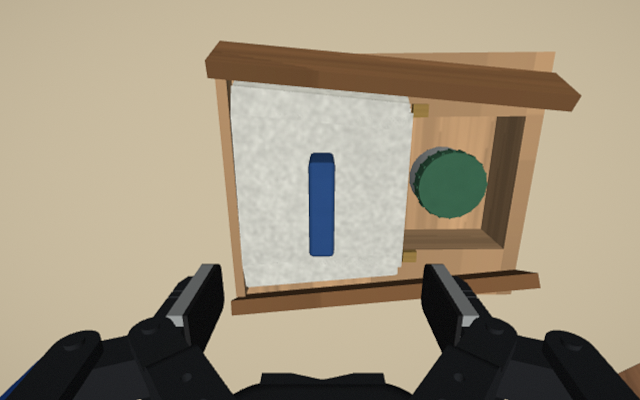

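The handle is centred under the jaws at (322,205), offset about 1 mm. Next I descend and grip.

```bash
python3 -m inch '[{"tx":0,"ty":-0.001,"tz":-0.03,"ax":0,"ay":0,"az":0,"grip":0},{"tx":0,"ty":0,"tz":-0.04,"ax":0,"ay":0,"az":0,"grip":0.2},{"tx":0,"ty":0,"tz":-0.028,"ax":0,"ay":0,"az":0,"grip":0.2},{"tx":0,"ty":0,"tz":-0.014,"ax":0,"ay":0,"az":0,"grip":0.4},{"tx":0,"ty":0,"tz":0,"ax":0,"ay":0,"az":0,"grip":0.6},{"tx":0,"ty":0,"tz":0,"ax":0,"ay":0,"az":0,"grip":0.7},{"tx":0,"ty":0,"tz":0,"ax":0,"ay":0,"az":0,"grip":0.7},{"tx":0,"ty":0,"tz":0,"ax":0,"ay":0,"az":0,"grip":0.7}]' 40
```

```text
clock: 11.4
eef_pos: [0.5322, 0.0612, 0.0817]
eef_rot: [[-0.811, 0.585, 0.001], [0.585, 0.811, 0.0], [-0.001, 0.001, -1.0]]
force: [0.0, -0.3, 0.5]
opening: 0.302
```

```bash
python3 -m inch '[{"tx":0,"ty":0,"tz":0,"ax":0,"ay":0,"az":0,"grip":1},{"tx":0,"ty":0,"tz":0,"ax":0,"ay":0,"az":0,"grip":1},{"tx":0,"ty":0,"tz":0,"ax":0,"ay":0,"az":0,"grip":1},{"tx":0,"ty":0,"tz":0,"ax":0,"ay":0,"az":0,"grip":1}]' 40
```

```text
clock: 11.9
eef_pos: [0.5321, 0.0612, 0.0816]
eef_rot: [[-0.811, 0.585, 0.001], [0.585, 0.811, 0.0], [-0.001, 0.0, -1.0]]
force: [-2.1, -0.1, 7.2]
opening: 0.204
```

```bash
python3 -m inch '[{"tx":0,"ty":0,"tz":0.003,"ax":0,"ay":0,"az":0,"grip":1},{"tx":0,"ty":0,"tz":0.003,"ax":0,"ay":0,"az":0,"grip":1},{"tx":0,"ty":0,"tz":0.0025,"ax":0,"ay":0,"az":0,"grip":1},{"tx":0,"ty":0,"tz":0,"ax":0,"ay":0,"az":0,"grip":1},{"tx":0,"ty":0,"tz":0,"ax":0,"ay":0,"az":0,"grip":1}]' 50
python3 - <<'E'
from h import *
c=cam('wrist');cv2.imwrite('pics/w7.png',c['color'])
c2=cam('scene');cv2.imwrite('pics/s7.png',cv2.resize(c2['color'][120:260,290:430],None,fx=4,fy=4,interpolation=cv2.INTER_CUBIC))
P=cloud(c);hsv=cv2.cvtColor(c['color'],cv2.COLOR_BGR2HSV);S,V=hsv[...,1],hsv[...,2]
w=(S<50)&(V>110)&(P[...,2]>.06)&(P[...,2]<.1);q=P[w];print('plate z',np.median(q[:,2]))
A=np.c_[q[:,:2]-q[:,:2].mean(0),np.ones(len(q))];k=np.linalg.lstsq(A,q[:,2],rcond=None)[0];print(k, 'slope x',k[0]*.583+k[1]*.813,'y',-k[0]*.813+k[1]*.583)
E
```

```text
clock: 12.52
eef_pos: [0.5319, 0.0612, 0.0895]
eef_rot: [[-0.811, 0.585, -0.0], [0.585, 0.811, -0.0], [0.0, -0.0, -1.0]]
force: [-0.3, 0.1, -2.4]
opening: 0.203
plate z 0.07959942627233127
[ 0.00615345 -0.00470818  0.07950216] slope x -0.00024029005975959548 y -0.0077476230514489305
```

View pics/w7.png

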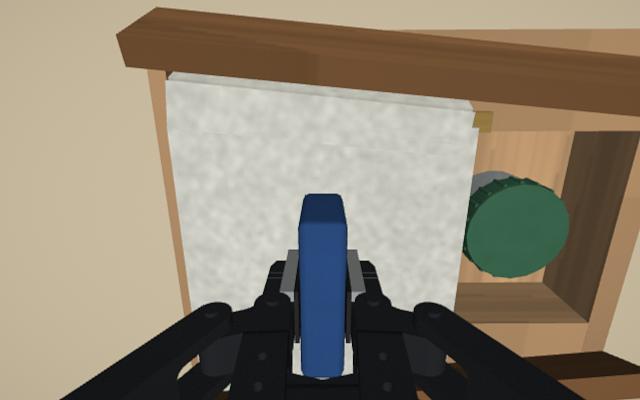

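View pics/s7.png

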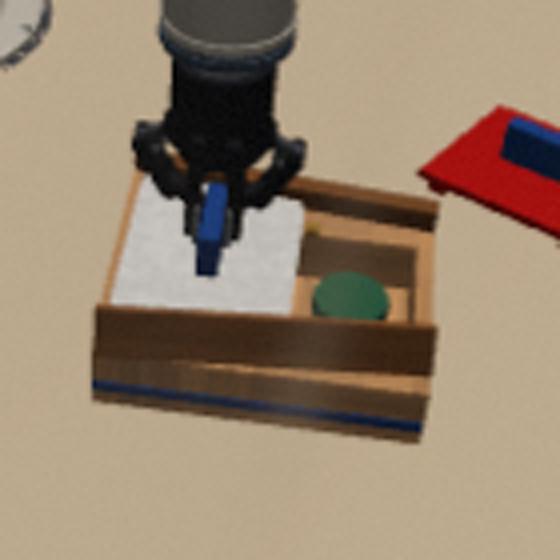

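The lid is level and raised 8 mm. I'm stepping 33 mm forward with a 1 mm side correction toward the centre line.

```bash
python3 -m inch '[{"tx":0.002,"ty":0.0039,"tz":0,"ax":0,"ay":0,"az":0,"grip":1},{"tx":0.0034,"ty":0.0047,"tz":0,"ax":0,"ay":0,"az":0,"grip":1},{"tx":0.0034,"ty":0.0047,"tz":0,"ax":0,"ay":0,"az":0,"grip":1},{"tx":0.0034,"ty":0.0047,"tz":0,"ax":0,"ay":0,"az":0,"grip":1},{"tx":0.0034,"ty":0.0047,"tz":0,"ax":0,"ay":0,"az":0,"grip":1},{"tx":0.0028,"ty":0.0039,"tz":0,"ax":0,"ay":0,"az":0,"grip":1},{"tx":0,"ty":0,"tz":0,"ax":0,"ay":0,"az":0,"grip":1},{"tx":0,"ty":0,"tz":0,"ax":0,"ay":0,"az":0,"grip":1}]' 50
python3 - <<'E'
from h import *
p=telemetry.state()['eef_pos']; d=p[:2]-[.5319,.0612]; print('fwd',d@[.5826,.8127],'side',d@[-.8127,.5826])
c=cam('wrist');cv2.imwrite('pics/w8.png',c['color'])
E
```

```text
clock: 13.62
eef_pos: [0.5502, 0.0877, 0.0895]
eef_rot: [[-0.811, 0.585, -0.0], [0.585, 0.811, -0.0], [0.0, -0.0, -1.0]]
force: [0.6, -0.7, -2.9]
opening: 0.206
fwd 0.03219730900500568 side 0.0006060441892675112
```

View pics/w8.png

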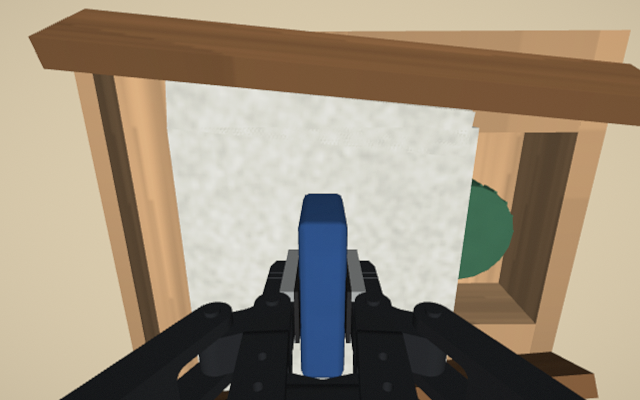

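```bash
python3 -m inch '[{"tx":0,"ty":0,"tz":-0.003,"ax":0,"ay":0,"az":0,"grip":1},{"tx":0,"ty":0,"tz":-0.003,"ax":0,"ay":0,"az":0,"grip":1},{"tx":0,"ty":0,"tz":-0.0015,"ax":0,"ay":0,"az":0,"grip":1},{"tx":0,"ty":0,"tz":0,"ax":0,"ay":0,"az":0,"grip":1}]' 50
python3 -m inch '[{"tx":0,"ty":0,"tz":-0.001,"ax":0,"ay":0,"az":0,"grip":1},{"tx":0,"ty":0,"tz":0,"ax":0,"ay":0,"az":0,"grip":1}]' 50
```

```text
clock: 14.18
eef_pos: [0.5503, 0.0878, 0.0819]
eef_rot: [[-0.811, 0.585, -0.0], [0.585, 0.811, 0.0], [0.0, -0.0, -1.0]]
force: [0.1, 0.5, -2.8]
opening: 0.204
clock: 14.42
eef_pos: [0.5504, 0.0878, 0.0816]
eef_rot: [[-0.811, 0.585, 0.0], [0.585, 0.811, -0.0], [-0.0, 0.0, -1.0]]
force: [-3.6, -0.1, 8.0]
opening: 0.202
```

The lid is seated (contact at the same TCP height as before). I'll loosen the grip, then slide it in short, force-checked pushes.

```bash
python3 -m inch '[{"tx":0,"ty":0,"tz":0.001,"ax":0,"ay":0,"az":0,"grip":0.8},{"tx":0,"ty":0,"tz":0,"ax":0,"ay":0,"az":0,"grip":0.74},{"tx":0,"ty":0,"tz":-0.003,"ax":0,"ay":0,"az":0,"grip":0.74},{"tx":0.0029,"ty":0.0041,"tz":0,"ax":0,"ay":0,"az":0,"grip":0.74},{"tx":0.0041,"ty":0.0057,"tz":0,"ax":0,"ay":0,"az":0,"grip":0.74},{"tx":0.0041,"ty":0.0057,"tz":0,"ax":0,"ay":0,"az":0,"grip":0.74},{"tx":0.0041,"ty":0.0057,"tz":0,"ax":0,"ay":0,"az":0,"grip":0.74},{"tx":0,"ty":0,"tz":0,"ax":0,"ay":0,"az":0,"grip":0.74}]' 60
python3 - <<'E'
from h import *
st=telemetry.state();p=st['eef_pos']; d=p[:2]-[.5319,.0612]; print('fwd',d@[.5826,.8127],'side',d@[-.8127,.5826],st['force'])
c=cam('wrist');cv2.imwrite('pics/w9.png',c['color'])
E
```

```text
clock: 15.42
eef_pos: [0.566, 0.1095, 0.0791]
eef_rot: [[-0.811, 0.585, 0.001], [0.585, 0.811, 0.0], [-0.0, 0.0, -1.0]]
force: [0.0, 0.1, 0.6]
opening: 0.257
fwd 0.05913135102195594 side 0.00046950421827126346 [0.04601263 0.08410771 0.64820989]
```

View pics/w9.png

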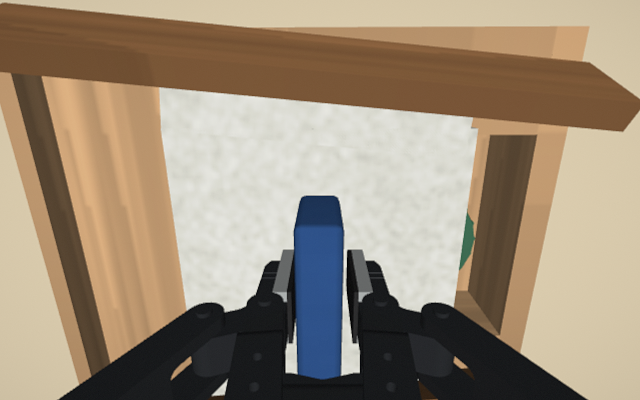

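The lid follows the rear finger and stays straight. Continuing.

```bash
python3 -m inch '[{"tx":0.0029,"ty":0.0041,"tz":0,"ax":0,"ay":0,"az":0,"grip":0.74},{"tx":0.0029,"ty":0.0041,"tz":0,"ax":0,"ay":0,"az":0,"grip":0.74},{"tx":0.0029,"ty":0.0041,"tz":0,"ax":0,"ay":0,"az":0,"grip":0.74},{"tx":0.0029,"ty":0.0041,"tz":0,"ax":0,"ay":0,"az":0,"grip":0.74},{"tx":0.0029,"ty":0.0041,"tz":0,"ax":0,"ay":0,"az":0,"grip":0.74},{"tx":0.0023,"ty":0.0033,"tz":0,"ax":0,"ay":0,"az":0,"grip":0.74}]' 60
python3 -m inch '[{"tx":0.0012,"ty":0.0016,"tz":0,"ax":0,"ay":0,"az":0,"grip":0.74},{"tx":0.0012,"ty":0.0016,"tz":0,"ax":0,"ay":0,"az":0,"grip":0.74}]' 60
python3 -m inch '[{"tx":0.0012,"ty":0.0016,"tz":0,"ax":0,"ay":0,"az":0,"grip":0.74},{"tx":0,"ty":0,"tz":0,"ax":0,"ay":0,"az":0,"grip":0.74}]' 60
python3 - <<'E'
from h import *
st=telemetry.state();p=st['eef_pos']; d=p[:2]-[.5319,.0612]; print('fwd',d@[.5826,.8127],'side',d@[-.8127,.5826],'F',st['force'][:2]@[.5826,.8127],st['force'])
E
```

```text
clock: 16.23
eef_pos: [0.5825, 0.1331, 0.0791]
eef_rot: [[-0.811, 0.585, 0.0], [0.585, 0.811, -0.0], [-0.0, 0.0, -1.0]]
force: [-1.4, -1.6, 0.1]
opening: 0.259
clock: 16.48
eef_pos: [0.5847, 0.136, 0.0791]
eef_rot: [[-0.811, 0.585, -0.0], [0.585, 0.811, -0.0], [0.0, -0.0, -1.0]]
force: [-0.1, -1.3, 1.0]
opening: 0.26
clock: 16.73
eef_pos: [0.5859, 0.1377, 0.079]
eef_rot: [[-0.811, 0.585, -0.0], [0.585, 0.811, 0.0], [0.0, 0.0, -1.0]]
force: [-1.2, -1.8, 0.2]
opening: 0.265
fwd 0.09361422946539662 side 0.0006794318684252854 F -2.1899861658515074 [-1.19049112 -1.84127727  0.20991551]
```

```bash
for i in 1; do python3 -m inch '[{"tx":0.0012,"ty":0.0016,"tz":0,"ax":0,"ay":0,"az":0,"grip":0.74},{"tx":0.0012,"ty":0.0016,"tz":0,"ax":0,"ay":0,"az":0,"grip":0.74}]' 60; done
python3 -m inch '[{"tx":0.0012,"ty":0.0016,"tz":0,"ax":0,"ay":0,"az":0,"grip":0.74},{"tx":0,"ty":0,"tz":0,"ax":0,"ay":0,"az":0,"grip":0.74}]' 60
```

```text
clock: 16.98
eef_pos: [0.5878, 0.1407, 0.0789]
eef_rot: [[-0.811, 0.585, -0.001], [0.585, 0.811, -0.0], [0.001, -0.001, -1.0]]
force: [-4.5, -1.8, 0.8]
opening: 0.257
clock: 17.23
eef_pos: [0.5896, 0.1425, 0.079]
eef_rot: [[-0.811, 0.585, 0.0], [0.585, 0.811, 0.0], [-0.0, 0.0, -1.0]]
force: [-2.1, -0.3, -0.6]
opening: 0.258
```

```bash
python3 -m inch '[{"tx":0.0009,"ty":0.0012,"tz":0,"ax":0,"ay":0,"az":0,"grip":0.74},{"tx":0,"ty":0,"tz":0,"ax":0,"ay":0,"az":0,"grip":0.74}]' 60
python3 - <<'E'
from h import *
st=telemetry.state();p=st['eef_pos']; d=p[:2]-[.5319,.0612]; print('fwd',d@[.5826,.8127],'side',d@[-.8127,.5826],'F',st['force'][:2]@[.5826,.8127],st['force'])
c=cam('wrist');cv2.imwrite('pics/w10.png',c['color'])
E
```

```text
clock: 17.48
eef_pos: [0.5905, 0.1437, 0.0791]
eef_rot: [[-0.811, 0.585, 0.0], [0.585, 0.811, 0.0], [-0.0, 0.0, -1.0]]
force: [-1.5, -1.6, 0.1]
opening: 0.261
fwd 0.10118252414176887 side 0.000389361830634402 F -2.180430477267612 [-1.52912342 -1.58676409  0.13155043]
```

View pics/w10.png

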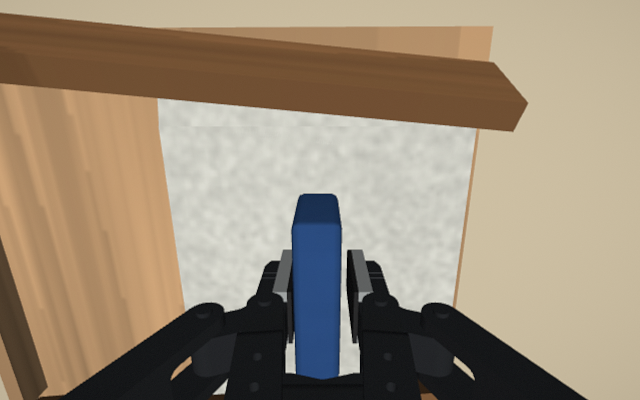

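The well is covered, but the lid isn't tight yet (about 2 N). I'll keep pushing in small steps.

```bash
python3 -m inch '[{"tx":0.0006,"ty":0.0008,"tz":0,"ax":0,"ay":0,"az":0,"grip":0.74},{"tx":0,"ty":0,"tz":0,"ax":0,"ay":0,"az":0,"grip":0.74}]' 60
python3 -m inch '[{"tx":0.0006,"ty":0.0008,"tz":0,"ax":0,"ay":0,"az":0,"grip":0.74},{"tx":0,"ty":0,"tz":0,"ax":0,"ay":0,"az":0,"grip":0.74}]' 60
```

```text
clock: 17.77
eef_pos: [0.5911, 0.1444, 0.0791]
eef_rot: [[-0.811, 0.585, 0.0], [0.585, 0.811, 0.0], [-0.0, 0.0, -1.0]]
force: [-2.1, -1.4, -1.0]
opening: 0.26
clock: 18.02
eef_pos: [0.5917, 0.1452, 0.0791]
eef_rot: [[-0.811, 0.585, 0.0], [0.585, 0.811, 0.0], [-0.0, 0.0, -1.0]]
force: [-2.9, -0.2, -1.3]
opening: 0.263
```

```bash
python3 -m inch '[{"tx":0.0006,"ty":0.0008,"tz":0,"ax":0,"ay":0,"az":0,"grip":0.74},{"tx":0,"ty":0,"tz":0,"ax":0,"ay":0,"az":0,"grip":0.74}]' 60
python3 -m inch '[{"tx":0.0006,"ty":0.0008,"tz":0,"ax":0,"ay":0,"az":0,"grip":0.74},{"tx":0,"ty":0,"tz":0,"ax":0,"ay":0,"az":0,"grip":0.74}]' 60
```

```text
clock: 18.27
eef_pos: [0.5919, 0.1456, 0.0791]
eef_rot: [[-0.811, 0.585, -0.001], [0.585, 0.811, -0.001], [0.0, -0.001, -1.0]]
force: [-3.3, -5.5, 1.1]
opening: 0.261
clock: 18.52
eef_pos: [0.592, 0.1457, 0.079]
eef_rot: [[-0.811, 0.585, -0.002], [0.585, 0.811, -0.002], [0.0, -0.002, -1.0]]
force: [-7.7, -12.7, 4.8]
opening: 0.261
```

```bash
python3 -m inch '[{"tx":0.0004,"ty":0.0005,"tz":0,"ax":0,"ay":0,"az":0,"grip":0.74},{"tx":0,"ty":0,"tz":0,"ax":0,"ay":0,"az":0,"grip":0.74}]' 60
python3 -m inch '[{"tx":-0.001,"ty":-0.0014,"tz":0,"ax":0,"ay":0,"az":0,"grip":0.6},{"tx":-0.0005,"ty":-0.0005,"tz":0,"ax":0,"ay":0,"az":0,"grip":0.4},{"tx":0,"ty":0,"tz":0,"ax":0,"ay":0,"az":0,"grip":0.4},{"tx":0,"ty":0,"tz":0.03,"ax":0,"ay":0,"az":0,"grip":0.4},{"tx":0,"ty":0,"tz":0.05,"ax":0,"ay":0,"az":0,"grip":0.4},{"tx":0,"ty":0,"tz":0.05,"ax":0,"ay":0,"az":0,"grip":0.2},{"tx":0,"ty":0,"tz":0.03,"ax":0,"ay":0,"az":0,"grip":0},{"tx":0,"ty":0,"tz":0,"ax":0,"ay":0,"az":0,"grip":0}]' 60
python3 - <<'E'
from h import *
c=cam('wrist');cv2.imwrite('pics/w11.png',c['color'])
E
```

```text
clock: 18.77
eef_pos: [0.5919, 0.1457, 0.079]
eef_rot: [[-0.811, 0.585, -0.003], [0.585, 0.811, -0.002], [0.001, -0.003, -1.0]]
force: [-8.4, -17.0, 8.0]
opening: 0.259
clock: 19.77
eef_pos: [0.593, 0.1457, 0.2417]
eef_rot: [[-0.811, 0.585, 0.005], [0.585, 0.811, 0.001], [-0.003, 0.003, -1.0]]
force: [0.5, 0.3, 0.1]
opening: 1.002
```

View pics/w11.png

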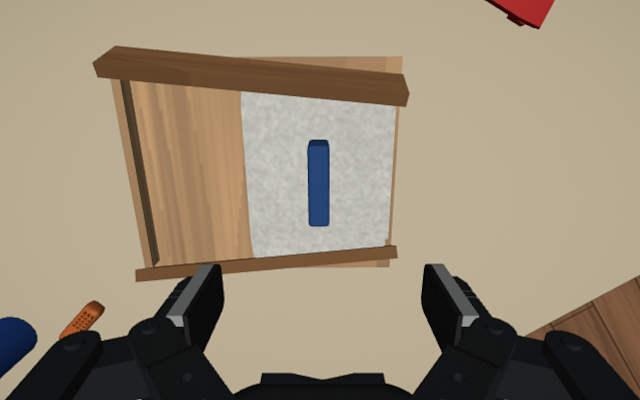

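The lid is shut, straight between the rails, with the handle at (318,183). Now a final check from all the cameras.

Run:
```python
from h import *
import pickle
ex=np.array([.5826,.8127]);ey=np.array([-.8127,.5826]);o=np.array([.5625,.100])+.0085*ex
c=cam('wrist');P=cloud(c);hsv=cv2.cvtColor(c['color'],cv2.COLOR_BGR2HSV);H,S,V=hsv[...,0],hsv[...,1],hsv[...,2]
m=(H>100)&(H<125)&(S>110)&(P[...,2]>.105)&(P[...,2]<.125);q=P[m];r=cv2.minAreaRect((q[:,:2]*1000).astype(np.float32));p=np.array(r[0])/1000-o;print('handle',p@ex,p@ey,r[1:])
w=(S<50)&(V>120)&(P[...,2]>.06)&(P[...,2]<.085);q=P[w];A=np.c_[q[:,:2]-q[:,:2].mean(0),np.ones(len(q))];print('plate',np.linalg.lstsq(A,q[:,2],rcond=None)[0])
for n in('scene','top'):
    a=pickle.load(open(n+'0.pkl','rb'));b=cam(n);cv2.imwrite(f'pics/{n}f.png',b['color'])
```

```text
handle 0.04312763496892088 0.002982657202148476 ((16.645116806030273, 69.51342010498047), 54.50349807739258)
plate [ 0.00222298 -0.00132401  0.07176998]
```

View pics/scenef.png

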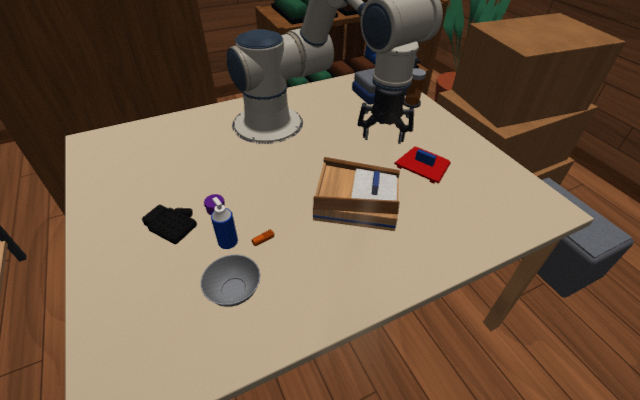

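View pics/topf.png

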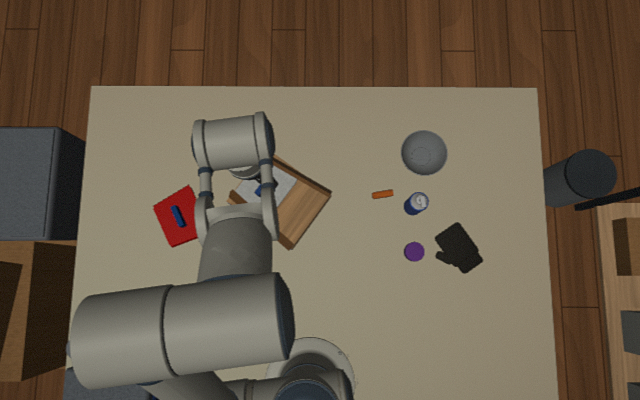

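The handle sits at box x = 43 mm (the shut point), the lid is flat, and everything else is at its original pixels: brush (383,194), bottle (416,203), bowl (424,152), mitt and both look-alikes.

```bash
python3 -c "
from cell import order; print(order.hand_in())"
```

```text
the job is handed in; nothing more can be done
None
```

The tin is upright in the well and the box is shut and wedged. I handed the job in at about 20 s of the 58 s allowed.

- **Tin:** I set it down in the well by feel (contact at 8 to 19 N) and released it there. Measured afterwards, it stood level at box x = 57 mm, y ≈ 0.
- **Lid:** I lifted it 8 mm, moved it 32 mm over the bumps and let it down. I then pushed it along with a loosened grip until it stopped moving at about 15 N, rising to 19 N on the last push.
- **Last checks:** The handle is at box x = 43.1 mm, the shut point. The lid is flat and straight to within about 0.2°. The gripper is open and clear with no force on it. In the pictures, the mitt, bowl, bottle, toothbrush and look-alikes are where they started.
- **Disagreements:** My first move call was refused because a row left out some fields, and nothing moved. My initial box frame was about 3 mm off sideways from the bumps as seen by the wrist camera, so the handle's 3 mm sideways reading is that offset, not a crooked lid. I could not see the tin once the lid covered it.

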